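# Hold a sample tube down on the touch vortex mixer

## Task

Take the tall tube out of the rack and press it, upright and foot first, into the rubber cup of the vortex mixer until the cup's sprung head is fully down on its stop. Press firmly but do not bear down hard on it, and leave the short tubes and the dropper bottle where they are. Finish while still holding the tube pressed down there: do not let go or ease off.

Things in the scene. Friction and masses are not known exactly. Their poses are not given: they have to be found in the camera images.
- tall_tube: tall capped tube, 120 mm long: clear body 17 mm in diameter with paper label, its lowest 22 mm tapering to a blunt tip 6 mm wide; top 14 mm a white screw cap 22 mm in diameter. About 25 g. Origin at the centre of its tip (foot), z along it to the cap. It starts in a rack cell, tip on the cell floor 5 mm above the bench, top at 125 mm; it may lean 2 or 3 degrees in the cell
- rack: grey plastic tube rack, fixed, 101 x 221 x 50 mm high, 4 x 9 square cells at 24 mm pitch, open on top, 18.6 mm wide, 45 mm deep. Origin at the centre of its underside, x across the 101 mm, y along the 221 mm, z up. The three tubes stand in the cells at (x, y) = (-12, -72), (12, 0) and (-12, 72) mm; which in which varies
- mixer: touch vortex mixer, fixed and heavy: white housing 150 x 125 x 125 mm high with a sloped control panel on its -x side, rubber feet on the bench. Origin at the centre of its underside, z up. The cup head stands on top, its upright axis 18 mm from the origin along the mixer's own +x (away from the panel)
- cup_rim (a point): centre of the rim of the black rubber cup on top of the mixer, moving with the cup; 166 mm above the bench with the head up. The cup is open upward, 54 mm in diameter outside and about 40 mm inside at the rim, its walls slope in like a funnel to a flat floor 16 mm in diameter, 16 mm below the rim. z up
- cup_head (a joint): how far the cup head is pressed down, in m: 0 up at rest, 0.005 down on its hard stop. A spring pushes it up: 5 N just starts it down, 10 N brings it to the stop, and beyond that it does not give. It springs up again when the push ends
- short_tube_a: short capped tube in the rack, to be left alone: 82 mm long, 16 mm in diameter, white cap 18 mm in diameter, 13 mm high. Origin at its foot, z up; its top is 87 mm above the bench
- short_tube_b: a second short tube just like it, in another cell, to be left alone
- dropper_bottle: small white dropper bottle with a grey cap, 26 mm in diameter, 66 mm high, standing loose on the bench beyond the rack and mixer, to be left alone. Origin at the centre of its underside, z up
Things that resemble listed ones, but are neither listed nor needed, are in the scene too. Leave any blue or purple look-alike of the rack alone.

How it is judged:
On the way, in this order (a step that is already met when the one before it is completed fails the run):
1. the tall tube is held clear above the rack (z of tall_tube in the frame of rack above 0.052 m and contact force between the fingers and tall_tube above 0.5 N), for 0.1 s.
2. the tube's foot presses the cup head down onto its stop (value of joint cup_head above 0.0046 m and contact force between tall_tube and cup_head above 9 N), for 0.3 s.
At the end, for the whole second after the job is handed in: Cup head 4.6 mm or more down (stop 5 mm), tube pushing it with 9 to 35 N; tube in the fingers, foot under 12 mm off the cup axis and 8 mm or more below its rim, within 12 degrees of upright, still; arm clear of the mixer; short tubes and dropper bottle within 30 mm of their starts (all of step 2 and contact force between tall_tube and cup_head below 35 N and contact force between the fingers and tall_tube above 2 N and contact force between the arm and mixer below 0.5 N and horizontal distance between tall_tube and cup_rim below 0.012 m and z of tall_tube in the frame of cup_rim below -0.008 m and angle between tall_tube's own z axis and vertical below 0.21 rad and linear speed of tall_tube below 0.02 m/s and distance of each of short_tube_a, short_tube_b, dropper_bottle from where it was at the start of the episode below 0.03 m); the arm keeps its last pose, push and grip.
It fails at once if a short tube is pulled out or knocked about (moved 30 mm) (distance of any of short_tube_a, short_tube_b from where it was at the start of the episode above 0.03 m).
It fails at once if the dropper bottle is pushed away (moved 30 mm) (distance of dropper_bottle from where it was at the start of the episode above 0.03 m).
It fails at once if the tube is rammed into the cup (over 50 N) (contact force between tall_tube and cup_head above 50 N).
It also fails if it takes over 64 s, if anything falls off the work surface, if the arm or the gripper's body presses on something with over 40 N, if the wrist force passes 120 N, or if a joint passes its speed limit or range.

## Robot

A 6-joint arm with a two-finger parallel gripper is mounted at the origin on the work surface. World frame = base frame: x ahead of the robot, y to its left, z up, the work surface at z = 0. Lengths are in m, angles in rad, forces in N, time in s.
With the tool pointing down it reaches from about 0.375 to 0.925 m from the base axis. Payload 5.7 kg.
Tool frame: the origin (TCP) lies midway between the tips of the shut fingers; the grasp point (between the pads) lies 19 mm behind it; z points along the fingers, y is the line along which they close (so a half turn about z gives the same grasp; the last joint's range is limited). The gripper opens to 88 mm and grips with 3 to 60 N. Pads are 20 mm wide; open, the fingers measure 115 mm over their backs; the gripper's body (75 mm by 178 mm) begins 61 mm behind the grasp point.
Start: joints at [1.036, 0.359, 1.51, -0, 1.272, -0.115], TCP at [0.245, 0.548, 0.223] pointing down, gripper open.
Joint ranges: [-2.97, 2.97], [-1.01, 2.36], [0.21, 2.38], [-0.96, 4.11], [0.2, 2.71], [-2.98, 2.98]. Speed limits (rad/s): [2.39, 2.39, 3.14, 3.14, 3.14, 3.14].

## Interface

Orientations are given as a unit quaternion [x, y, z, w].
In Python, from bench import move_ptp, servo_line, goto_joints, move_gripper, sleep, inverse_kinematics, capture, PlanningError, close_job, spot_in, silhouettes, current_clock, current_joint_pos, current_qvel, current_joint_torque, current_position, current_orientation, current_force, current_torque, current_finger_gap, current_grip_force gives the robot as it stands. Calls block until the motion is done:
- move_ptp(position, orientation): joint-space move of the TCP to a pose.
- servo_line(position, orientation=None, rate=0.15, contact_N=None): straight line of the TCP; orientation=None keeps the orientation; rate is the mean speed in m/s. With contact_N (N) it stops when the force on the tool has changed by that much, and returns True; else False.
- goto_joints(angles): joint-space move.
- move_gripper(opening): finger opening in m; the grip force is fixed at half the most; returns when the fingers have stopped.
- sleep(seconds).
- inverse_kinematics(position, orientation): joint angles nearest the present ones, or None.
- capture(name): name is "scene" or "top"; returns a dict with "image" (384x512x3 uint8, blue, green, red), "range_z" (384x512 float32, m along the optical axis (not along the pixel's ray), 0 where there is no reading), "intrinsics" (3x3 intrinsics, pixels), "R" (3x3) and "t" (3): a world point X has camera coordinates R X + t. Camera axes: x right, y down, z forward; pixel columns grow to the right and rows downward; lengths in m; the calibration is good to about 2 mm. A picture is of the moment at which its call begins.
A pose or a line that the arm cannot do raises PlanningError and nothing moves.
- close_job(): hands the job in; it is judged then, once.
Trained networks look in the newest picture that a camera, given by its name, has taken for a name from the list of things; names that differ only in an ending like _2 or _b are one class to them, and where a whole thing is asked for, a point or a joint stands for the part that bears it (a point fixed in the world has none). Each returns a list of dicts, best first, with "conf" (0 to 1); they miss things now and then, are a little off and sometimes report something else, mostly with a low value. They report only what shows in the picture. A call takes as long as a camera call. They do not tell look-alikes from the thing itself.
- spot_in(camera, query): "xy" ([column, row] in pixels, amid what is visible of it).
- silhouettes(camera, query): "region" (384x512 bool, what is visible of it) and "xy" ([column, row] in pixels, amid what is visible of it).
Readings, each from a call of its own:
- current_clock(): time.
- current_joint_pos(): joint angles.
- current_qvel(): joint speeds.
- current_joint_torque(): joint torques, N m.
- current_position(): TCP position.
- current_orientation(): TCP orientation.
- current_force(): force on the tool from outside, world axes, zero at the start.
- current_torque(): the same for the moment, N m.
- current_finger_gap(): finger opening in m.
- current_grip_force(): force on a finger pad.
Only numpy, scipy, OpenCV 4.12 (cv2) and the standard library are available. Lean on these libraries where they do the work, as an engineer would, in place of code of your own. Each camera call takes 0.05 s, during which the arm holds its last target. There are 200 camera calls.

## Working session

There is one attempt and no reset: what is moved stays moved. The work goes in short steps, each a Python script; the robot and the scene stay as the last script left them, time stands still between calls to the robot, and variables do not carry over. Pictures are saved under pics/ and viewed, at most 10 in all, crops included, and the job is handed in when it is done.

```bash
mkdir -p pics; cat > h.py <<'E'
import numpy as np, cv2
from bench import *
def pts(c):
    z=c["range_z"]; K=np.array(c["intrinsics"]); v,u=np.mgrid[0:384,0:512]
    P=np.stack([(u-K[0,2])/K[0,0]*z,(v-K[1,2])/K[1,1]*z,z],-1)
    W=(P-np.array(c["t"]))@np.array(c["R"]); W[z<=0]=np.nan
    return W
E
python3 - <<'E'
from h import *
for n in("scene","top"):
    c=capture(n); W=pts(c); cv2.imwrite(f"pics/{n}0.png",cv2.resize(c["image"],(800,600)))
    np.savez(f"{n}0.npz",W=W,im=c["image"])
    R=np.array(c["R"]);print(n,"cam at",-R.T@np.array(c["t"]),"fwd",R[2])
    for q in("tall_tube","short_tube_a","rack","mixer","cup_rim","dropper_bottle"):
        for d in silhouettes(n,q):
            w=W[d["region"]]; w=w[~np.isnan(w[:,0])]
            if len(w): 
                t=w[w[:,2]>np.percentile(w[:,2],98)-.006]
                print(n,q,round(d["conf"],2),np.round(d["xy"]),"med",np.median(w,0).round(3),"toppart",t.mean(0).round(3),"zmax",w[:,2].max().round(3),len(w))
E
```

```text
scene cam at [1.31707766 0.21861426 0.79075577] fwd [-0.76474643 -0.1366587  -0.62967237]
scene tall_tube 0.62 [270. 295.] med [0.765 0.141 0.036] toppart [0.76  0.14  0.063] zmax 0.066 196
scene tall_tube 0.57 [284. 191.] med [0.466 0.137 0.089] toppart [0.464 0.138 0.124] zmax 0.127 138
scene short_tube_a 0.44 [310. 205.] med [0.493 0.209 0.07 ] toppart [0.492 0.208 0.085] zmax 0.088 66
scene rack 0.86 [412. 224.] med [0.492 0.474 0.042] toppart [0.469 0.476 0.048] zmax 0.054 3443
scene rack 0.77 [344. 169.] med [0.284 0.299 0.041] toppart [0.259 0.299 0.048] zmax 0.053 2292
scene rack 0.7 [169. 162.] med [ 0.473 -0.183  0.159] toppart [ 0.475 -0.184  0.164] zmax 0.167 231
scene mixer 0.84 [172. 191.] med [ 0.513 -0.167  0.107] toppart [ 0.474 -0.184  0.163] zmax 0.167 2483
scene cup_rim 0.54 [169. 162.] med [ 0.472 -0.184  0.158] toppart [ 0.475 -0.184  0.164] zmax 0.167 242
scene dropper_bottle 0.55 [271. 297.] med [0.765 0.141 0.034] toppart [0.761 0.14  0.062] zmax 0.066 214
top cam at [0.36106652 0.08747946 1.05022748] fwd [ 0.1822812  -0.02626825 -0.98289549]
top tall_tube 0.
[... 170 characters left out ...]
x 0.127 2771
top short_tube_a 0.42 [209. 207.] med [0.483 0.204 0.085] toppart [0.484 0.206 0.086] zmax 0.089 48
top rack 0.88 [114. 215.] med [0.462 0.477 0.042] toppart [0.463 0.473 0.049] zmax 0.056 3048
top rack 0.87 [170. 289.] med [0.253 0.3   0.041] toppart [0.253 0.296 0.05 ] zmax 0.055 3231
top rack 0.85 [206. 211.] med [0.472 0.21  0.041] toppart [0.471 0.207 0.05 ] zmax 0.12 2567
top mixer 0.67 [347. 211.] med [ 0.456 -0.176  0.122] toppart [ 0.477 -0.184  0.164] zmax 0.169 2501
top cup_rim 0.83 [355. 205.] med [ 0.476 -0.186  0.16 ] toppart [ 0.475 -0.185  0.164] zmax 0.169 306
top dropper_bottle 0.53 [205. 211.] med [0.473 0.21  0.039] toppart [0.471 0.208 0.051] zmax 0.127 2758
```

View pics/scene0.png

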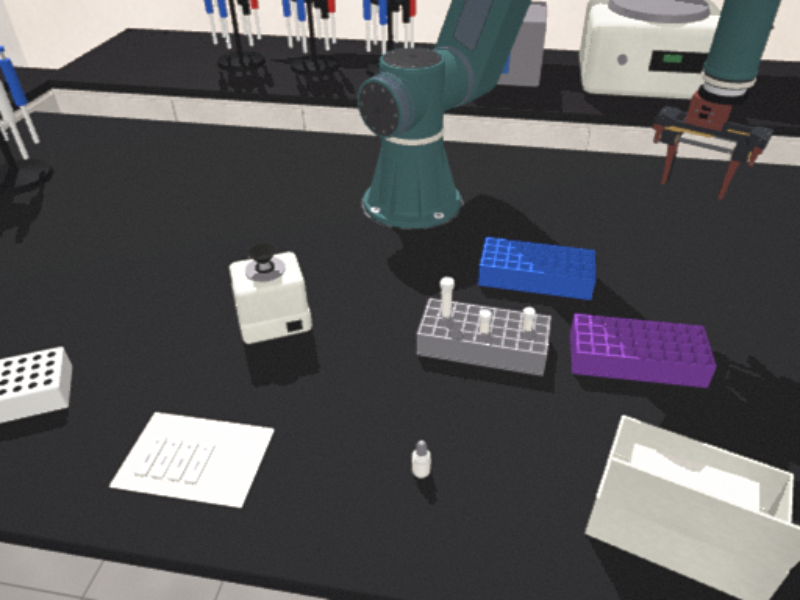

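```bash
python3 - <<'E'
from h import *
d=np.load("top0.npz");im=d["im"];W=d["W"]
cv2.imwrite("pics/topcrop.png",cv2.resize(im[150:280,150:400],(800,416),interpolation=cv2.INTER_CUBIC))
for n in("top","scene"):
    d=np.load(n+"0.npz");W=d["W"]
    r=(abs(W[...,0]-.46)<.1)&(abs(W[...,1]-.2)<.15)
    m=r&(W[...,2]>.119)&(W[...,2]<.135);w=W[m];print(n,"cap top",len(w),w.min(0),w.max(0),w.mean(0))
    m=r&(W[...,2]>.08)&(W[...,2]<.095);w=W[m];k,l=cv2.connectedComponents(m.astype(np.uint8))
    for i in range(1,k):
        w=W[l==i]
        if len(w)>10:print(" short?",len(w),w.min(0).round(3),w.max(0).round(3))
    m=r&(W[...,2]>.046)&(W[...,2]<.054); w=W[m][:,:2].astype(np.float32)
    print("rack",cv2.minAreaRect(w),w.min(0),w.max(0))
    m=(abs(W[...,0]-.475)<.05)&(abs(W[...,1]+.184)<.05)&(W[...,2]>.160)&(W[...,2]<.172); w=W[m]
    print("rim",cv2.minEnclosingCircle(w[:,:2].astype(np.float32)),np.median(w[:,2]),w.min(0),w.max(0))
E
```

```text
top cap top 57 [0.4444453  0.12468153 0.11954723] [0.46580701 0.14598652 0.12716942] [0.45541458 0.1361112  0.12433762]
 short? 38 [0.475 0.198 0.081] [0.493 0.216 0.089]
 short? 36 [0.456 0.27  0.08 ] [0.472 0.286 0.09 ]
rack ((0.47244396805763245, 0.20695723593235016), (0.22138316929340363, 0.10171274095773697), 86.06719207763672) [0.41431394 0.09344849] [0.5292452 0.3203385]
rim ((0.47517773509025574, -0.18260814249515533), 0.02616511844098568) 0.16403934246297394 [ 0.45145798 -0.20867288  0.1600083 ] [ 0.50123251 -0.15654662  0.16900251]
scene cap top 41 [0.44902454 0.12739804 0.1191151 ] [0.46993321 0.14857182 0.12665698] [0.46084637 0.13777308 0.1233154 ]
 short? 27 [0.461 0.131 0.08 ] [0.469 0.146 0.094]
 short? 35 [0.462 0.272 0.081] [0.478 0.291 0.088]
 short? 37 [0.476 0.199 0.08 ] [0.498 0.217 0.088]
rack ((0.4751743972301483, 0.20829956233501434), (0.22196820378303528, 0.10732074826955795), 86.93346405029297) [0.41661084 0.09547559] [0.5337181  0.32151037]
rim ((0.47743499279022217, -0.1824180632829666), 0.027215171605348587) 0.1636655620079122 [ 0.45283214 -0.20768388  0.16008405] [ 0.50424103 -0.15559485  0.16687864]
```

View pics/topcrop.png

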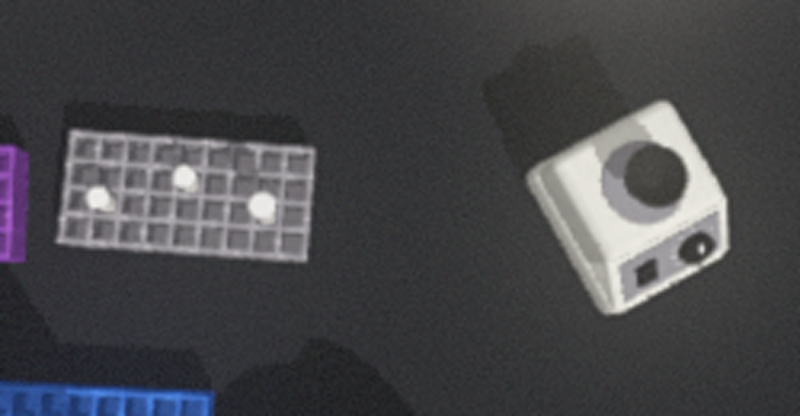

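The only 125 mm high tube in the grey rack is at about px (447,285) of the enlarged scene image (crop px (262,207)). The two at (484,318) and (528,316) have tops at about 87 mm, so they are the short ones. The blue and purple racks are look-alikes. The mixer cup is at scene px (263,255). The crop confirms the tall tube is the end one, nearest the mixer.

```bash
cat >> h.py <<'E'
from scipy.spatial.transform import Rotation as Ro
def down(yaw): # tool y axis at angle yaw from world x, z down
    y=np.array([np.cos(yaw),np.sin(yaw),0]);z=np.array([0,0,-1.]);x=np.cross(y,z)
    return Ro.from_matrix(np.stack([x,y,z],1)).as_quat()
E
python3 - <<'E'
from h import *
best=None
for yaw in(-.06,np.pi-.06):
    q=down(yaw); j=inverse_kinematics([.4575,.1367,.25],q); print(yaw,None if j is None else np.round(j,2))
    if j is not None and (best is None or abs(j[5])<abs(best[0])): best=(j[5],q)
q=best[1]; np.save("q.npy",q)
move_gripper(.05)
move_ptp([.4575,.1367,.25],q)
servo_line([.4575,.1367,.067],q,rate=.1,contact_N=4)
print(current_position(),current_force())
c=capture("scene");cv2.imwrite("pics/g1.png",cv2.resize(c["image"][130:280,200:400],(800,600)))
move_gripper(0.0)
print(current_finger_gap(),current_grip_force(),current_force(),current_clock())
E
```

```text
-0.06 [ 0.15  0.15  1.73 -0.    1.26  0.21]
3.081592653589793 [ 0.15  0.15  1.73 -0.    1.26 -2.94]
[0.45787595 0.13677123 0.06743326] [-0.42761854 -0.27330661 -0.8669654 ]
0.020562251525990588 29.999436736106873 [-0.81538042 -0.34209774  1.14194418] 5.7583
```

View pics/g1.png

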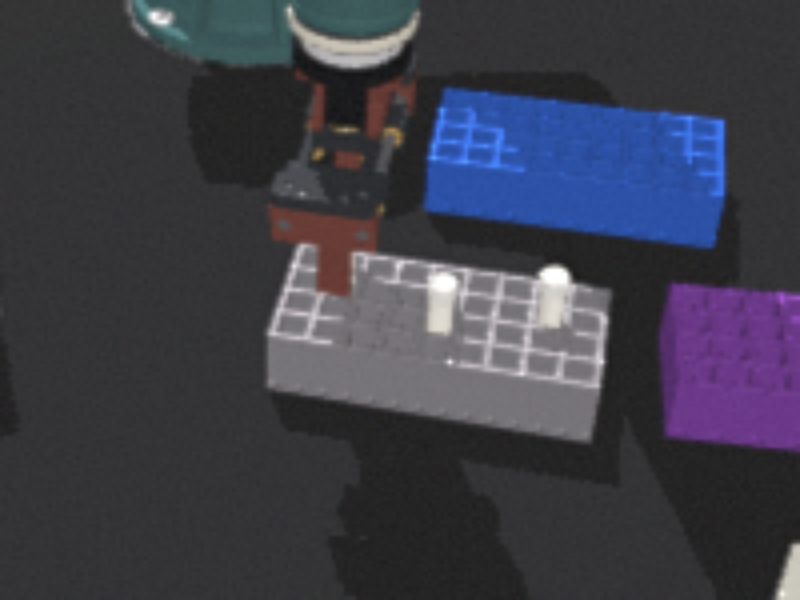

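The fingers straddle the tall tube and the short tubes are untouched. I'll lift it and check how it hangs.

```bash
python3 - <<'E'
from h import *
q=np.load("q.npy")
p=current_position(); servo_line([p[0],p[1],.27],q,rate=.12)
print(current_finger_gap(),current_grip_force(),current_force(),current_position())
m=[.465,0.0,.30]; servo_line(m,q,rate=.15)
ims=[]
for n in("scene","top"):
    c=capture(n);W=pts(c);np.savez(f"{n}1.npz",W=W,im=c["image"],K=c["intrinsics"],R=c["R"],t=c["t"])
    K=np.array(c["intrinsics"]);P=np.array(c["R"])@np.array([.465,0,.28])+np.array(c["t"]);u=(K@P)[:2]/P[2];print(n,u)
    x,y=int(u[0]),int(u[1]);x=max(50,min(461,x));y=max(75,min(308,y))
    ims.append(cv2.resize(c["image"][y-75:y+75,x-50:x+50],(400,600),interpolation=cv2.INTER_CUBIC))
cv2.imwrite("pics/l1.png",np.hstack(ims))
print(current_finger_gap(),current_clock())
E
```

```text
0.02090876071530764 30.000203847885132 [-0.45257757  0.21601053 -0.02208399] [0.45711458 0.13661483 0.26931816]
scene [232.43824106 125.54064232]
top [289.2503507  202.60362429]
0.02078616915310856 8.7833
```

View pics/l1.png

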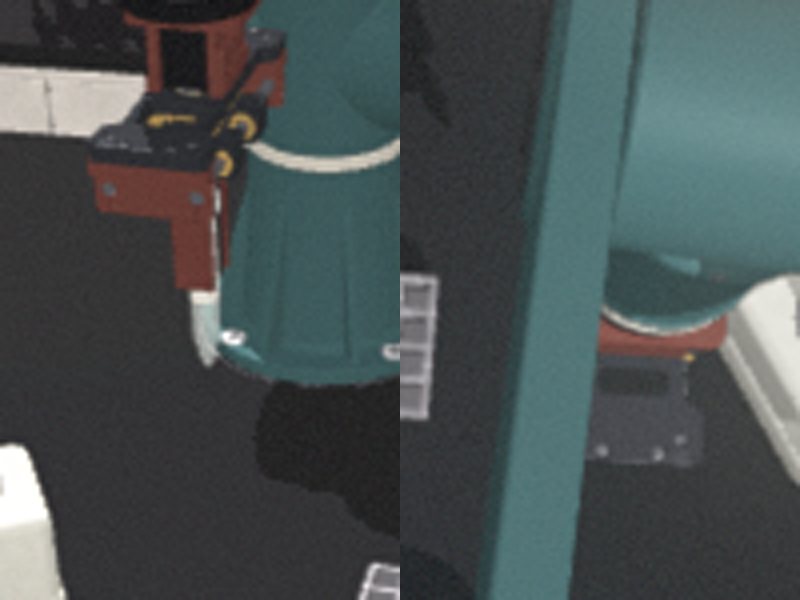

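The tube is held and hangs below the fingers at px (205,325). It looks offset to +y from the finger centre, so I'll measure the lower body and its tilt.

```bash
cat >> h.py <<'E'
def tube(W,xy,zlo,zhi,tol=.03):
    m=(abs(W[...,0]-xy[0])<tol)&(abs(W[...,1]-xy[1])<tol)&(W[...,2]>zlo)&(W[...,2]<zhi)
    w=W[m]
    for a in np.arange(zlo,zhi,.008):
        s=w[(w[:,2]>=a)&(w[:,2]<a+.008)]
        if len(s)>1: print(round(a+.004,3),len(s),"x",s[:,0].min().round(4),s[:,0].max().round(4),"y",s[:,1].min().round(4),s[:,1].max().round(4),s.mean(0).round(4))
E
python3 - <<'E'
from h import *
W=np.load("scene1.npz")["W"]; tube(W,(.465,0),.22,.36)
print(current_position(),Ro.from_quat(current_orientation()).as_matrix().round(3).tolist())
E
```

```text
0.24 8 x 0.4637 0.4694 y -0.0024 0.0053 [0.4673 0.002  0.2409]
0.248 9 x 0.4673 0.4722 y -0.0042 0.0058 [0.4695 0.0015 0.249 ]
0.256 15 x 0.4659 0.4744 y -0.0071 0.009 [0.4707 0.0025 0.257 ]
0.264 17 x 0.4668 0.4742 y -0.006 0.0092 [0.4713 0.0025 0.2643]
0.272 21 x 0.4635 0.4746 y -0.0059 0.0094 [0.4711 0.0024 0.272 ]
0.28 20 x 0.4665 0.476 y -0.005 0.0096 [0.4715 0.003  0.2806]
0.288 20 x 0.4655 0.4748 y -0.0048 0.0096 [0.4711 0.0033 0.2883]
0.296 8 x 0.455 0.4819 y -0.0037 0.0109 [0.4707 0.0076 0.2973]
0.304 36 x 0.4527 0.486 y -0.0102 0.0124 [0.4772 0.0029 0.3044]
0.312 39 x 0.4509 0.4864 y -0.0104 0.0133 [0.4752 0.0034 0.3116]
0.32 39 x 0.4494 0.4869 y -0.0099 0.0134 [0.4772 0.0036 0.3198]
0.328 44 x 0.4486 0.487 y -0.0121 0.0134 [0.4763 0.004  0.3281]
0.336 39 x 0.4471 0.4904 y -0.0112 0.0134 [0.4767 0.0038 0.3362]
0.344 35 x 0.4473 0.4888 y -0.0103 0.0139 [0.4803 0.0027 0.344 ]
0.352 12 x 0.4446 0.4651 y 0.0094 0.0137 [0.4545 0.012  0.3518]
0.36 2 x 0.4519 0.4542 y 0.0099 0.0118 [0.4531 0.0108 0.3568]
[0.46474845 0.00072899 0.29977714] [[0.059, 0.998, -0.0], [0.998, -0.059, 0.0], [0.0, -0.001, -1.0]]
```

The tube is upright within about 2°. The foot is within about 2 mm of the tool axis. Next I go over the cup and check there.

```bash
python3 - <<'E'
from h import *
q=np.load("q.npy")
servo_line([.476,-.1833,.30],q,rate=.15)
servo_line([.476,-.1833,.237],q,rate=.08,contact_N=4)
sleep(.3); print(current_position(),current_force(),current_finger_gap(),current_clock())
ims=[]
for n in("scene",):
    c=capture(n);W=pts(c);tube(W,(.476,-.183),.165,.24,.035)
    K=np.array(c["intrinsics"]);P=np.array(c["R"])@np.array([.476,-.183,.19])+np.array(c["t"]);u=(K@P)[:2]/P[2]
    x,y=map(int,u);cv2.imwrite("pics/c1.png",cv2.resize(c["image"][y-45:y+45,x-60:x+60],(800,600),interpolation=cv2.INTER_CUBIC))
E
```

```text
[ 0.47619366 -0.18342757  0.23736272] [-0.34755329 -0.22744694  0.24452269] 0.020856406605975104 11.3917
0.169 23 x 0.4544 0.5025 y -0.2061 -0.1561 [ 0.4773 -0.1785  0.1658]
0.177 5 x 0.4798 0.481 y -0.185 -0.1793 [ 0.4802 -0.1816  0.1779]
0.185 10 x 0.4736 0.484 y -0.1866 -0.1768 [ 0.4794 -0.1813  0.1853]
0.193 11 x 0.4755 0.4852 y -0.1925 -0.1754 [ 0.481  -0.1811  0.1927]
0.201 18 x 0.4746 0.4863 y -0.1882 -0.1734 [ 0.4829 -0.1797  0.201 ]
0.209 18 x 0.4755 0.4852 y -0.1877 -0.1741 [ 0.4819 -0.1799  0.2086]
0.217 15 x 0.4758 0.4857 y -0.1892 -0.1745 [ 0.4814 -0.18    0.2164]
0.225 23 x 0.4723 0.4864 y -0.1876 -0.1736 [ 0.4819 -0.1795  0.225 ]
0.233 7 x 0.4617 0.4826 y -0.1754 -0.1715 [ 0.4751 -0.1738  0.2353]
0.241 10 x 0.4608 0.4962 y -0.1897 -0.1714 [ 0.4852 -0.1771  0.2389]
```

View pics/c1.png

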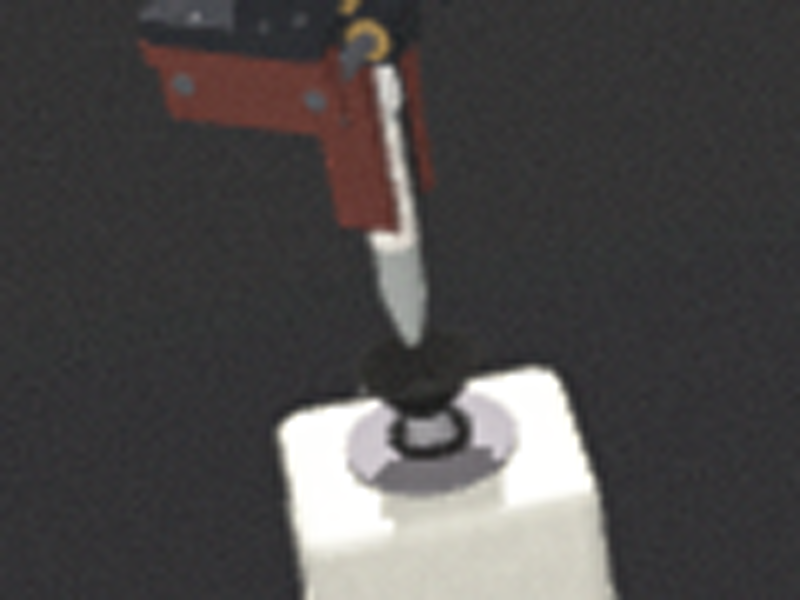

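The tip, at px (412,345), sits over the cup centre at (415,360). It is aligned, so I'll descend gently.

```bash
python3 - <<'E'
from h import *
q=np.load("q.npy")
f0=current_force()[2]; x,y,_=[.476,-.1833,0]
r=servo_line([x,y,.195],q,rate=.015,contact_N=4)
sleep(.2);z=current_position()[2];print(r,z,np.round(current_force(),2),current_finger_gap())
for i in range(40):
    z-=.0005; servo_line([x,y,z],q,rate=.01); sleep(.1)
    f=current_force(); print(i,round(z,4),round(current_position()[2],4),np.round(f,1),round(current_finger_gap(),4))
    if f[2]-f0>17 or current_clock()>40: break
sleep(.5);print(current_force(),current_position(),current_clock())
E
```

```text
True 0.2112829794912371 [-1.05 -0.68  6.23] 0.02047151414098756
0 0.2108 0.2115 [-0.7 -0.2  5.5] 0.021
1 0.2103 0.211 [-1.  -0.5  5.5] 0.0206
2 0.2098 0.2106 [-1.1 -0.5  5.5] 0.0209
3 0.2093 0.2101 [-1.6 -0.2  5.5] 0.0205
4 0.2088 0.2097 [-1.8 -0.5  7.5] 0.0208
5 0.2083 0.2093 [-0.9 -0.   8. ] 0.0207
6 0.2078 0.2088 [ 0.1 -0.1  7.8] 0.0211
7 0.2073 0.2084 [-1.3 -0.4  8.9] 0.0206
8 0.2068 0.2079 [-0.8 -0.   9.2] 0.0204
9 0.2063 0.2075 [-1.   0.5  8.9] 0.0209
10 0.2058 0.2071 [-1.2  0.5  8.2] 0.021
11 0.2053 0.2068 [-2.7 -0.1 11.7] 0.0206
12 0.2048 0.2067 [-2.5 -0.6 12.4] 0.0206
13 0.2043 0.2065 [-2.6  0.6 16. ] 0.0209
14 0.2038 0.2065 [-2.7 -0.1 18.8] 0.0208
[-2.47750862  0.83456415 19.38933848] [ 0.47757088 -0.18448541  0.20647917] 19.0667
```

The stop has been reached: position stalls at 0.2065 while force climbs to about 19 N. I'll do one stability and pose check before handing in.

```bash
python3 - <<'E'
from h import *
sleep(1); print(current_force(),current_position(),current_grip_force(),current_finger_gap())
c=capture("scene");W=pts(c);tube(W,(.476,-.183),.155,.21,.035)
x,y=182,160;cv2.imwrite("pics/p1.png",cv2.resize(c["image"][y-60:y+60,x-80:x+80],(800,600),interpolation=cv2.INTER_CUBIC))
E
```

```text
[-2.96644926  0.8179666  19.1637068 ] [ 0.47752199 -0.18448426  0.20648361] 30.031564235687256 0.020693510685133882
0.159 90 x 0.4511 0.5035 y -0.2065 -0.1551 [ 0.4782 -0.1813  0.1589]
0.167 15 x 0.4734 0.4857 y -0.1885 -0.1739 [ 0.482  -0.1804  0.1673]
0.175 17 x 0.4763 0.4866 y -0.19 -0.1752 [ 0.4825 -0.1809  0.1755]
0.183 15 x 0.4738 0.4855 y -0.1884 -0.1739 [ 0.4817 -0.1793  0.1834]
0.191 15 x 0.4761 0.4855 y -0.1881 -0.1748 [ 0.4824 -0.1805  0.1903]
0.199 12 x 0.4766 0.487 y -0.1886 -0.1736 [ 0.4828 -0.179   0.1981]
0.207 20 x 0.4655 0.4963 y -0.1936 -0.1716 [ 0.4835 -0.1783  0.2068]
```

View pics/p1.png

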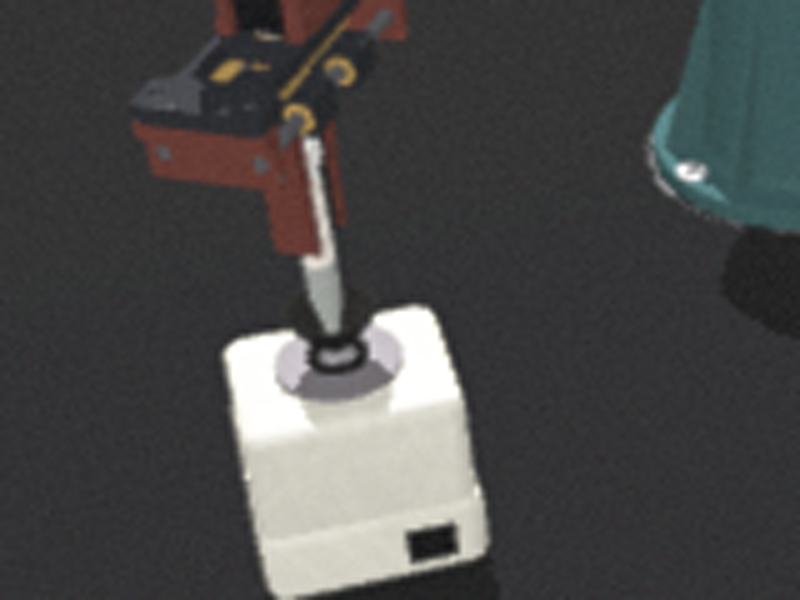

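The tube stands upright in the cup at px (330,315), the rim is down about 5 mm, and the force is steady at 19 N. Handing in.

```bash
python3 -c "
from bench import *
print(close_job())"
```

```text
the job is handed in; nothing more can be done
None
```

I handed the job in with the tall tube held upright in the mixer cup and its head down on the stop under a steady push of about 19 N; the call returned no verdict.

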